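# Stand a solar panel up against the bench fence for wiring

### The arm

A 6-joint arm with a two-finger parallel gripper is mounted at the origin on the work surface. World frame = base frame: x ahead of the robot, y to its left, z up, the work surface at z = 0. Lengths are in m, angles in rad, forces in N, time in s.
With the tool pointing down it reaches from about 0.3 to 0.85 m from the base axis. Payload 5.4 kg.
Tool frame: the origin (TCP) lies on the centre line of the jaws, within the pads' length; the fingertips stand 14 mm ahead of it and the grasp point (between the pads) lies 5 mm behind it; z points along the fingers, y is the line along which they close (so a half turn about z gives the same grasp; the last joint's range is limited). The gripper opens to 85 mm and grips with 20 to 120 N. Pads are 22 mm wide; open, the fingers measure 114 mm over their backs; the gripper's body (76 mm by 85 mm) begins 54 mm behind the grasp point. The pads swing forward as they close: fully open they stand 13 mm farther back than shut.
Start: joints at [1.071, 0.158, 1.597, -0, 1.386, -0.21], TCP at [0.164, 0.551, 0.245] pointing down, gripper open.
Joint ranges: [-2.91, 2.91], [-0.94, 2.29], [0.18, 2.7], [-1.29, 4.43], [0.17, 2.64], [-3, 3]. Speed limits (rad/s): [2.57, 2.57, 3.14, 3.14, 3.14, 3.14].

### API

Orientations are given as a unit quaternion [x, y, z, w].
In Python, from bench import status, cams, job gives the robot as it stands.
- The arm moves only by the tool move_arm, never from a script. Its arguments are lists of equal length, an entry for each row: "offset": the shift along the tool's x, y, z as a fraction of full scale, a list of three; "delta_rot": the turn, a rotation vector about the tool's x, y, z as a fraction of full scale, a list of three. A call has 1 to 8 rows; each row shifts and turns the commanded pose from where the row before left it, along the tool's axes as they then stand; what a row does not reach is not made up. Full scale, the value 1, is 40 mm for a shift and 0.5 rad for a turn. A row lasts 1/8 s, in which the tool goes at most 62.5 mm and 10.7 degrees, less where a joint would pass 70% of its speed; a pose out of reach is approached as far as the arm can. A call with a number of a shift or a turn outside -1 to 1 is refused whole. A call with a gripper value outside its range is refused whole. "hand" is the closure, from 0 (fully open) to 1 (shut), set as the call begins (left out, the last holds). The fingers move at their own pace and stop on an object; "grip_force" is the grip in N (left out, the last holds). Time passes only in rows, so rows that do not move let the fingers close. It gives the time, the measured TCP pose, the force, the opening and the grip force at its end, in the units of the state.
- status.state(): the state, without advancing time (a new reading comes with each control period).
- cams.read_camera(name): name is "scene" or "side" or "wrist"; returns a dict with "frame" (400x640x3 uint8, blue, green, red), "intrinsics" (3x3 intrinsics, pixels), "R" (3x3) and "t" (3): a world point X has camera coordinates R X + t. Camera axes: x right, y down, z forward; pixel columns grow to the right and rows downward; lengths in m; the calibration is good to about 2 mm. A picture is of the moment at which its call begins. There is no depth.
- job.sign_off(): hands the job in; it is judged then, once.
The state is a dict: "time_s": time; "joint_pos": joint angles; "dq": joint speeds; "effort": joint torques, N m; "position": TCP position; "tcp_rot": TCP orientation; "ft_force": force on the tool from outside, world axes, zero at the start; "ft_torque": the same for the moment, N m; "finger_gap": finger opening in m; "finger_force": force on a finger pad.
Only numpy, scipy, OpenCV 4.12 (cv2) and the standard library are available. Lean on these libraries where they do the work, as an engineer would, in place of code of your own. Each camera call takes 0.05 s, during which the arm holds its last target. There are 200 camera calls.

### The job

Two small solar panels lie face up on the blue mat, each with its near end propped on the connector box on its back. Tip up the one with the two cut corners: push its raised end forward against the aluminium fence and up, so that it pivots on its foot edge, which stays on the mat, and leave it standing upright, leaning squarely against the fence with its connector box facing out. Leave the plain rectangular panel lying where it is.

Things in the scene. Friction and masses are not known exactly. Their poses are not given: they have to be found in the camera images.
- panel: Panel to stand up: loose black plate 130 x 80 x 8 mm, 150 g. Raised end: both corners cut (18 mm), end edge 44 mm wide. Square foot end. A grey box under it (25 long x 40 wide x 25 high, from 35 mm off the raised end) props it at 19.7 deg. Origin: middle of the foot's lower edge, on the mat; x level from raised end to foot, z up as it lies (the frame tips with it, 70 deg about y to vertical).
- panel_head (a point): Middle of the lower edge of the panel's raised end; 130 mm from panel's origin along the plate's underside, about 44 mm above the mat at the start.
- spare: The panel to leave alone: same size, box, frame and origin, but a plain rectangle, all four corners square. It lies beside the other, about 150 mm away centre to centre; which is left and which right varies.
- fence: Fixed aluminium fence, 320 mm long (its y), front face 74 mm high, leaning back 8 deg from vertical, away from the panels. Origin: middle of the front face's foot line, on the mat. x points level away from the panels (the way to push), z up. Both panels' feet start about 20 to 50 mm before it, turned up to 8 deg from square to it.
Things that resemble listed ones, but are neither listed nor needed, are in the scene too. What is shaped like the panel but purple or yellow is not meant.

How it is judged:
At the end, for the whole second after the job is handed in: The cut-corner panel stands on its foot edge on the mat, foot within about 20 mm of the fence, leaning on the fence and upright (within about 20 degrees of vertical), square to it within 11 degrees, at rest (height (world z) of panel_head above 0.121 m and height (world z) of panel below 0.012 m and x of panel_head in the frame of fence above -0.015 m and x of panel in the frame of fence between -0.03 and 0.01 m and angle between the y axis of panel and the y axis of fence, either way round below 0.2 rad and linear speed of panel below 0.02 m/s and angular speed of panel below 0.2 rad/s); the robot touches nothing.
It fails at once if the plain rectangular panel is moved more than 20 mm (distance of spare from where it was at the start of the episode above 0.02 m).
It fails at once if the panel's foot is lifted more than 25 mm off the mat (height (world z) of panel above 0.025 m).
It also fails if it takes over 40 s, if anything falls off the work surface, if the arm or the gripper's body presses on something with over 40 N, if the wrist force passes 120 N, or if a joint passes its speed limit or range.

## Working session

There is one attempt and no reset: what is moved stays moved. The work goes in short steps, Python scripts to look and compute and a tool call to move; the robot and the scene stay as the last step left them, time stands still between calls to the robot, and variables do not carry over. Pictures are saved under pics/ and viewed, at most 10 in all, crops included, and the job is handed in when it is done.

Besides the shell and the picture viewer there is one more tool, called after "Request:" as name(argument=value, ...), one argument or row to a line, values as JSON. move_arm: Moves the arm, as the interface text tells. Its arguments: {"type":"object","properties":{"offset":{"type":"array"},"delta_rot":{"type":"array"},"hand":{"type":"number"},"grip_force":{"type":"number"}},"required":["offset","delta_rot"]}

```bash
mkdir -p pics; ls
cat > h.py <<'E'
import sys; sys.path.insert(0,'.')
import numpy as np, cv2, pickle
from bench import status, cams, job
def grab(n,f):
    c=cams.read_camera(n); cv2.imwrite('pics/'+f+'.png',c['frame']); pickle.dump(c,open(f+'.pkl','wb')); return c
def ray(c,u,v,z):
    K,R,t=[np.array(c[k]) for k in('intrinsics','R','t')]
    d=R.T@np.linalg.solve(K,[u,v,1]); o=-R.T@t
    return o+d*(z-o[2])/d[2]
def proj(c,X):
    K,R,t=[np.array(c[k]) for k in('intrinsics','R','t')]
    p=K@(R@np.array(X)+t); return p[:2]/p[2]
E
python3 - <<'E'
from h import *
for n in('scene','side'):
    c=grab(n,n+'0'); print(n,-np.array(c['R']).T@c['t'])
s=status.state(); print(s)
E
```

```text
pics
scene [0.80362069 0.57054817 0.47103532]
side [0.46890713 0.59414115 0.40973617]
{'time_s': 0.1, 'joint_pos': array([ 1.07090528e+00,  1.58971862e-01,  1.59810285e+00, -4.55147530e-05,
        1.38621522e+00, -2.10128572e-01]), 'dq': array([-0.00142508, -0.00107942, -0.00349916,  0.00031605,  0.00013464,
       -0.00086356]), 'effort': array([-2.82027413e-04, -3.96993184e+01, -3.32337391e+01, -2.76384771e-04,
        4.32953850e-03, -1.54707873e-07]), 'position': array([0.16408494, 0.55054692, 0.24442504]), 'tcp_rot': array([ 1.44370709e-01,  9.89523308e-01, -8.03493750e-04, -2.74013464e-04]), 'ft_force': array([ 0.54921637, -1.15409434,  0.49807931]), 'ft_torque': array([-0.01837444,  0.00500026,  0.01215802]), 'finger_force': 0.0, 'finger_gap': 0.08545970603464105}
```

View pics/scene0.png

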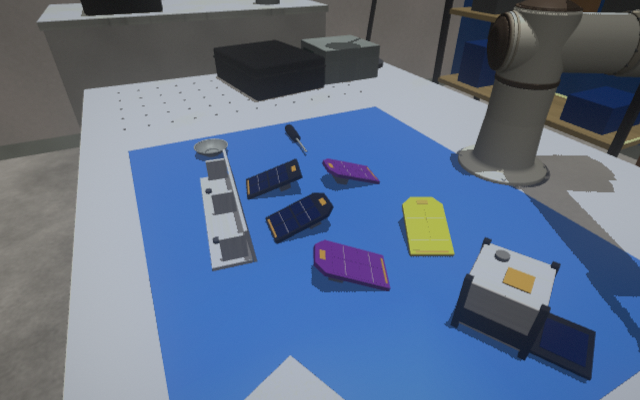

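View pics/side0.png

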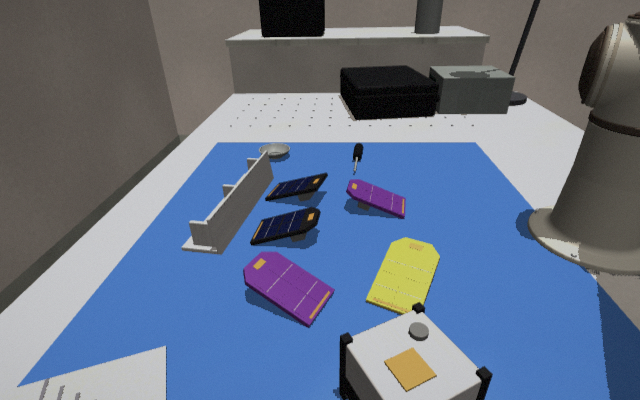

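The scene view has two black panels: the near one at about (300,217) appears to have cut corners at its right end, and the far one at about (275,178) looks square. The fence is to their left. The side view shows the near one at (285,225) and the far one at (298,187). I'll enlarge both.

Run:
```python
from h import *
a=cv2.imread('pics/scene0.png')[140:280,190:350]; b=cv2.imread('pics/side0.png')[140:260,180:340]
cv2.imwrite('pics/a.png',cv2.resize(a,None,fx=4.2,fy=4.2,interpolation=cv2.INTER_CUBIC))
cv2.imwrite('pics/b.png',cv2.resize(b,None,fx=5,fy=5,interpolation=cv2.INTER_CUBIC))
for n in('scene0','side0'):
    c=pickle.load(open(n+'.pkl','rb'))
    print(n,proj(c,[0.164,0.551,0.245]),proj(c,[0,0,0]),c['R'][2])
    for X in([.5,0,0],[.5,.3,0],[.5,-.3,0],[.3,-.3,0]): print(X,proj(c,X))
```

```text
scene0 [880.839262   221.64298132] [499.33196292 165.13578628] [-0.37551976 -0.73903585 -0.55929502]
[0.5, 0, 0] [328.96881139 214.75028647]
[0.5, 0.3, 0] [419.31632228 318.96291822]
[0.5, -0.3, 0] [277.86588171 155.80487956]
[0.3, -0.3, 0] [342.73216832 141.97341618]
side0 [1418.84051165  644.34730025] [589.86934039 237.62663154] [ 0.05306328 -0.86140249 -0.50514359]
[0.5, 0, 0] [323.79675886 233.95099363]
[0.5, 0.3, 0] [313.50767002 370.44365025]
[0.5, -0.3, 0] [328.65306692 169.52834185]
[0.3, -0.3, 0] [404.97951387 169.87588157]
```

View pics/a.png

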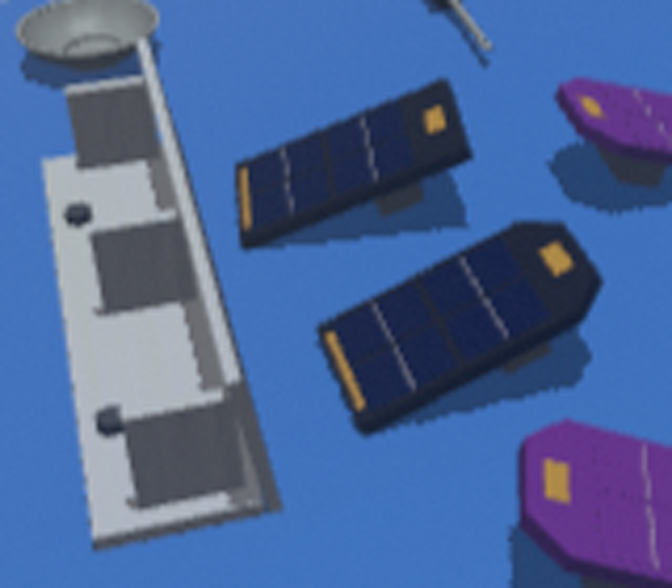

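View pics/b.png

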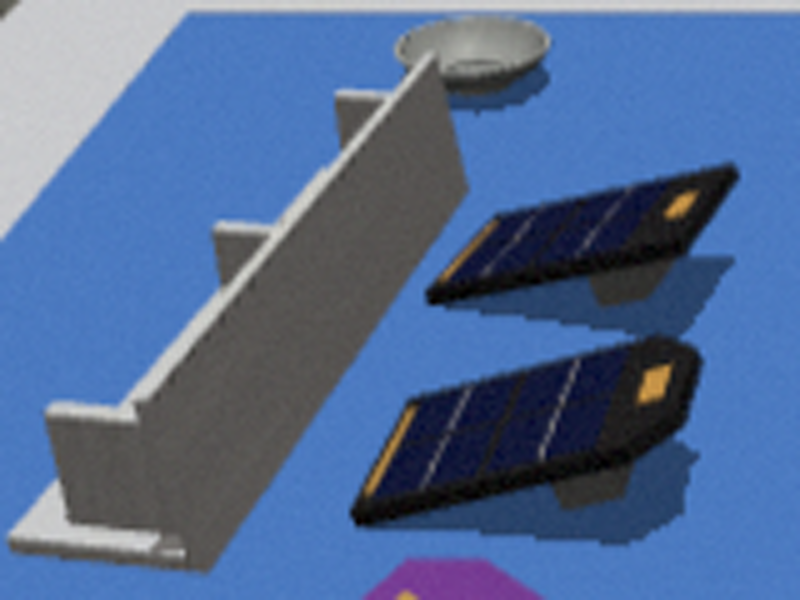

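The enlarged crops show the near panel (+y side) has cut corners at the raised end, and the far one is plain. The fence is at larger x. I'll fit both poses from the corner pixels.

```bash
cat > fit.py <<'E'
from h import *
from scipy.optimize import least_squares
a=np.radians(19.7)
A=pickle.load(open('scene0.pkl','rb')); B=pickle.load(open('side0.pkl','rb'))
ca=lambda u,v:(A,190+u/4.2,140+v/4.2)
cb=lambda u,v:(B,180+u/5,140+v/5)
def pt(s,y,h): return np.array([-s*np.cos(a)+h*np.sin(a),y,s*np.sin(a)+h*np.cos(a)])
def W(p,L): c,s=np.cos(p[2]),np.sin(p[2]); return np.array([p[0]+c*L[0]-s*L[1],p[1]+s*L[0]+c*L[1],L[2]])
def fit(obs,x0):
    f=lambda p:np.concatenate([proj(o[0],W(p,L))-np.array(o[1:]) for o,L in obs])
    r=least_squares(f,x0); return r.x,r.fun.reshape(-1,2)
P=[(ca(320,325),pt(0,-.04,.008)),(ca(360,422),pt(0,.04,.008)),(ca(365,434),pt(0,.04,0)),(ca(560,225),pt(.13,-.022,.008)),(ca(601,280),pt(.13,.022,.008)),(ca(512,225),pt(.112,-.04,.008)),
(cb(357,523),pt(0,.04,0)),(cb(412,400),pt(0,-.04,.008)),(cb(700,357),pt(.13,-.022,.008))]
S=[(ca(237,163),pt(0,-.04,.008)),(ca(243,238),pt(0,.04,.008)),(ca(446,80),pt(.13,-.04,.008)),(ca(470,157),pt(.13,.04,0)),
(cb(430,303),pt(0,.04,0)),(cb(735,167),pt(.13,-.04,.008)),(cb(497,215),pt(0,-.04,.008))]
for n,o in(('panel',P),('spare',S)):
    p,r=fit(o,[.57,0,0]); print(n,p.round(4),'head',W(p,pt(.13,0,0)).round(4)); print(r.round(1).tolist())
for o in(cb(210,572),cb(467,188),ca(282,510)): print('fence',ray(*o,0).round(4))
for o in(cb(436,52),cb(135,403),ca(145,40),ca(240,385)): print('fence top',ray(*o,.0735).round(4))
E
python3 fit.py
```

```text
panel [ 0.6289  0.0013 -0.1167] head [0.5073 0.0155 0.0438]
[[-0.8, 0.4], [-0.9, 1.2], [-0.5, 1.1], [1.3, 0.1], [-0.7, -1.5], [2.1, -0.5], [0.2, 0.8], [0.2, -0.7], [-0.3, -1.9]]
spare [ 0.6247 -0.1667 -0.2778] head [ 0.507  -0.1332  0.0438]
[[-0.4, 0.3], [-1.1, 0.6], [0.3, -0.4], [0.5, 0.8], [0.4, 0.4], [0.3, -1.0], [0.3, -0.3]]
fence [0.6818 0.0696 0.    ]
fence [ 0.6393 -0.2493 -0.    ]
fence [0.6812 0.0697 0.    ]
fence top [ 0.6487 -0.25    0.0735]
fence top [0.6959 0.0713 0.0735]
fence top [ 0.6481 -0.2482  0.0735]
fence top [0.6924 0.0716 0.0735]
```

```bash
cat > go.py <<'E'
from h import *
from scipy.spatial.transform import Rotation as Ro
# fence frame: origin, yaw
FO=np.array([.6606,-.09,0]); yaw=-.1325
u=np.array([np.cos(yaw),np.sin(yaw),0]); v=np.array([-np.sin(yaw),np.cos(yaw),0]); k=np.array([0,0,1.])
def toF(X): d=np.array(X)-FO; return np.array([d@u,d@v,d[2]])
def toW(X): return FO+X[0]*u+X[1]*v+X[2]*k
def rot(b): # tool tilt b from down toward u
    z=np.sin(b)*u-np.cos(b)*k; x=-np.cos(b)*u-np.sin(b)*k; return np.stack([x,np.cross(z,x),z],1)
CO=np.array([-.011,0,.014])
def need(cf,b):
    "cf: wanted tip corner in fence frame, b: tilt deg"
    s=status.state(); R=Ro.from_quat(s['tcp_rot']).as_matrix(); T=rot(np.radians(b))
    tcp=toW(cf)-T@CO
    rv=Ro.from_matrix(R.T@T).as_rotvec()
    print('t',s['time_s'],'corner now F',toF(s['position']+R@CO).round(4),'F',s['ft_force'].round(1))
    print('offset total (tool now)',(R.T@(tcp-s['position'])/.04).round(2),'rot total',(rv/.5).round(2))
E
python3 - <<'E'
from go import *
c=pickle.load(open('scene0.pkl','rb'))
for n,p,z in(('purple near',(315,243),.044),('purple near2',(388,288),0),('yellow',(405,200),0),('yellow2',(432,200),0.01),('purple far',(378,183),0.01),('whitebox',(485,242),.1)): print(n,toF(ray(c,*p,z)).round(3),ray(c,*p,z).round(3))
print('panel foot',toF([.6289,.0013,0]).round(4),'head',toF([.5073,.0155,.0438]).round(4))
need([-.25,.086,.16],45)
E
```

```text
purple near [-0.099  0.195  0.044] [0.588 0.116 0.044]
purple near2 [-0.194  0.293 -0.   ] [ 0.507  0.227 -0.   ]
yellow [-0.352  0.069  0.   ] [0.321 0.025 0.   ]
yellow2 [-0.399  0.101  0.01 ] [0.278 0.063 0.01 ]
purple far [-0.318 -0.002  0.01 ] [ 0.345 -0.05   0.01 ]
whitebox [-0.324  0.337  0.1  ] [0.384 0.287 0.1  ]
panel foot [-0.0435  0.0863  0.    ] head [-0.1659  0.0843  0.0438]
t 0.1 corner now F [-0.5659  0.5676  0.2304] F [ 0.5 -1.2  0.5]
offset total (tool now) [ -9.53 -10.72   2.07] rot total [-0.13 -1.57 -0.3 ]
```

Request:
move_arm(
  offset=[
    [-0.6,-0.67,0],
    [-0.6,-0.67,0],
    [-0.6,-0.67,0],
    [-0.6,-0.67,0],
    [-0.6,-0.67,0],
    [-0.6,-0.67,0],
    [-0.6,-0.67,0],
    [-0.6,-0.67,0],
  ],
  delta_rot=[
    [0,0,0],
    [0,0,0],
    [0,0,0],
    [0,0,0],
    [0,0,0],
    [0,0,0],
    [0,0,0],
    [0,0,0],
  ],
  hand=1,
)

```text
time_s: 1.1
position: [0.2872, 0.2895, 0.245]
tcp_rot: [0.144, 0.99, -0.0, -0.0]
ft_force: [0.6, 0.1, -0.3]
finger_gap: 0.0
finger_force: 0.0
```

Request:
move_arm(
  offset=[
    [-0.4,-0.67,0],
    [-0.4,-0.67,0],
    [-0.4,-0.67,0],
    [-0.4,-0.67,0],
    [-0.4,-0.67,0],
    [-0.4,-0.67,0],
    [-0.4,-0.67,0],
    [0,0,0],
  ],
  delta_rot=[
    [0,0,-0.1],
    [0,0,-0.1],
    [0,0,-0.1],
    [0,0,0],
    [0,0,0],
    [0,0,0],
    [0,0,0],
    [0,0,0],
  ],
)

```text
time_s: 2.1
position: [0.3632, 0.085, 0.245]
tcp_rot: [0.072, 0.997, -0.0, -0.0]
ft_force: [-0.3, 0.5, 1.0]
finger_gap: -0.0
finger_force: 0.0
```

Run:
```python
from go import *
need([-.25,.085,.16],45)
```

```text
t 2.1 corner now F [-0.3069  0.134   0.231 ] F [-0.3  0.5  1. ]
offset total (tool now) [-1.27 -1.21  2.07] rot total [-0.01 -1.57 -0.02]
```

Request:
move_arm(
  offset=[
    [-0.6,-0.6,0.6],
    [-0.6,-0.6,0.6],
    [0,0,0],
    [0,0,0],
    [0,0,0],
    [0,0,0],
    [0,0,0],
    [0,0,0],
  ],
  delta_rot=[
    [0,0,0],
    [0,0,0],
    [0,-0.3,0],
    [0,-0.3,0],
    [0,-0.3,0],
    [0,-0.3,0],
    [0,-0.3,0],
    [0,-0.07,0],
  ],
)

```text
time_s: 3.1
position: [0.4186, 0.0384, 0.1893]
tcp_rot: [0.065, 0.924, -0.028, 0.376]
ft_force: [0.1, 1.3, -0.6]
finger_gap: -0.0003
finger_force: 0.0
```

Run:
```python
from go import *
need([-.205,.0845,.028],45)
c=grab('side','s1'); cv2.imwrite('pics/s1.png',c['frame'][:300,200:640])
```

```text
t 3.1 corner now F [-0.2392  0.0951  0.187 ] F [ 0.1  1.3 -0.6]
offset total (tool now) [ 2.16 -0.25  3.45] rot total [-0.02 -0.03 -0.01]
```

View pics/s1.png

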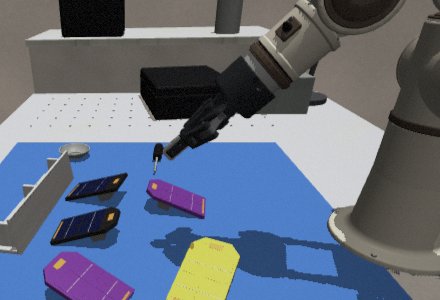

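The arm is tilted 45° behind the near black panel with the fingers closed. The tip is at about (165,158) in this crop, still high, and the panels haven't moved.

Request:
move_arm(
  offset=[
    [0.36,-0.04,0.57],
    [0.36,-0.04,0.57],
    [0.36,-0.04,0.57],
    [0.36,-0.04,0.57],
    [0.36,-0.04,0.57],
    [0.2,-0.05,0.35],
    [0.1,0,0.2],
    [0,0,0],
  ],
  delta_rot=[
    [0,-0.03,0],
    [0,0,0],
    [0,0,0],
    [0,0,0],
    [0,0,0],
    [0,0,0],
    [0,0,0],
    [0,0,0],
  ],
)

```text
time_s: 4.15
position: [0.4452, 0.0177, 0.0638]
tcp_rot: [0.06, 0.923, -0.018, 0.381]
ft_force: [-0.5, 0.6, -0.4]
finger_gap: 0.0001
finger_force: 0.0
```

Run:
```python
from go import *
need([-.205,.0845,.028],45)
a=grab('side','s2')['frame'][150:300,220:440]; b=grab('scene','c2')['frame'][130:280,230:450]
cv2.imwrite('pics/s2.png',np.hstack([cv2.resize(i,(400,273),interpolation=cv2.INTER_CUBIC) for i in(a,b)]))
```

```text
t 4.15 corner now F [-0.2101  0.0785  0.0616] F [-0.5  0.6 -0.4]
offset total (tool now) [0.5  0.14 0.69] rot total [ 0.03 -0.01 -0.01]
```

View pics/s2.png

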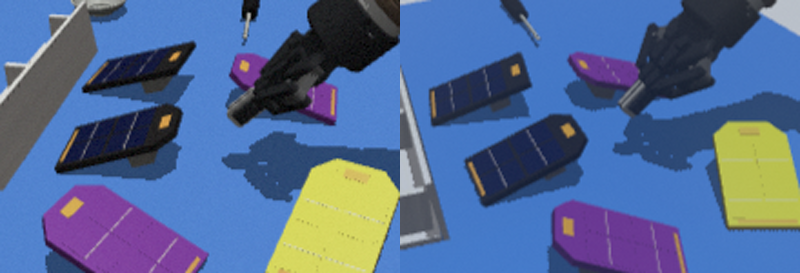

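The fingertip is just behind and above the raised end of the cut-corner panel, at about (237,118) in the left half, and clear of everything. I'll lower it the rest of the way and slip it under the lip.

Request:
move_arm(
  offset=[
    [0.25,0.07,0.35],
    [0.25,0.07,0.34],
    [0,0,0],
  ],
  delta_rot=[
    [0.03,0,0],
    [0,0,0],
    [0,0,0],
  ],
)

```text
time_s: 4.62
position: [0.4388, 0.0163, 0.0547]
tcp_rot: [0.062, 0.926, -0.018, 0.371]
ft_force: [-0.5, 0.0, 0.0]
finger_gap: -0.0001
finger_force: 0.0
```

Run:
```python
from go import *
need([-.155,.0845,.028],45)
```

```text
t 4.625 corner now F [-0.2163  0.0761  0.0522] F [-0.5  0.   0. ]
offset total (tool now) [-0.68  0.2   1.5 ] rot total [ 0.02 -0.05 -0.01]
```

Run:
```python
from go import *
s=status.state(); print(s['joint_pos'].round(3),s['dq'].round(3),s['effort'].round(1))
```

```text
[-0.354 -0.339  2.682  1.271  0.171 -2.995] [-0.001 -0.003 -0.005  0.004  0.     0.001] [ -0.  -11.5 -25.1   0.5  -0.4  -0. ]
```

The wrist is at its limit (j5 = 0.171, j6 = -2.995), so a 45° tilt is too flat here. I'll back off and use a steeper tool with about 25° tilt.

Request:
move_arm(
  offset=[
    [-0.4,0,-0.8],
    [-0.3,0,-0.8],
    [0,0,0],
    [0,0,0],
    [0,0,0],
    [0,0,0],
    [0,0,0],
  ],
  delta_rot=[
    [0,0.1,0],
    [0,0.12,0],
    [0,0.12,0],
    [0,0.12,0],
    [0,0.12,0],
    [0,0.12,0],
    [0,0,0],
  ],
)

```text
time_s: 5.5
position: [0.4401, 0.0313, 0.0899]
tcp_rot: [0.046, 0.966, 0.013, 0.253]
ft_force: [0.0, 0.0, 0.0]
finger_gap: 0.0003
finger_force: 0.0
```

Run:
```python
from go import *
need([-.205,.0845,.05],25)
s=status.state(); print(s['joint_pos'].round(3))
```

```text
t 5.5 corner now F [-0.2182  0.0922  0.083 ] F [0. 0. 0.]
offset total (tool now) [ 0.09 -0.22  0.85] rot total [0.13 0.14 0.04]
[-0.309 -0.381  2.502  0.291  0.549 -1.996]
```

Request:
move_arm(
  offset=[
    [0,-0.11,0.3],
    [0,-0.11,0.3],
    [0.05,0,0.25],
    [0,0,0],
  ],
  delta_rot=[
    [0.06,0.07,0.02],
    [0.07,0.07,0.02],
    [0,0,0],
    [0,0,0],
  ],
)

```text
time_s: 6.0
position: [0.4506, 0.0226, 0.0562]
tcp_rot: [0.064, 0.974, -0.014, 0.215]
ft_force: [-0.7, 1.5, 0.0]
finger_gap: -0.0002
finger_force: 0.0
```

Run:
```python
from go import *
need([-.205,.0845,.016],25)
s=status.state(); print(s['joint_pos'].round(3))
```

```text
t 6.0 corner now F [-0.2072  0.0839  0.0482] F [-0.7  1.5  0. ]
offset total (tool now) [0.29 0.02 0.75] rot total [ 0. -0.  0.]
[-0.254 -0.186  2.419  0.113  0.481 -1.782]
```

Request:
move_arm(
  offset=[
    [0.15,0.01,0.38],
    [0.14,0.01,0.37],
    [0,0,0],
    [-0.34,0,0.16],
    [-0.34,0,0.16],
    [-0.34,0,0.16],
    [0,0,0],
  ],
  delta_rot=[
    [0,0,0],
    [0,0,0],
    [0,0,0],
    [0,0,0],
    [0,0,0],
    [0,0,0],
    [0,0,0],
  ],
)

```text
time_s: 6.88
position: [0.5003, 0.0163, 0.0268]
tcp_rot: [0.064, 0.974, -0.015, 0.217]
ft_force: [0.3, -0.4, 0.2]
finger_gap: -0.0002
finger_force: 0.0
```

Run:
```python
from go import *
need([-.155,.0845,.016],25)
s=status.state(); print(s['joint_pos'].round(3))
a=grab('side','s3')['frame'][150:270,220:400]; b=grab('scene','c3')['frame'][150:270,230:410]
cv2.imwrite('pics/s3.png',np.hstack([cv2.resize(i,(400,267),interpolation=cv2.INTER_CUBIC) for i in(a,b)]))
```

```text
t 6.875 corner now F [-0.1571  0.0842  0.0189] F [ 0.3 -0.4  0.2]
offset total (tool now) [-0.02  0.01  0.09] rot total [-0.    0.01  0.  ]
[-0.236  0.043  2.289  0.12   0.374 -1.777]
```

View pics/s3.png

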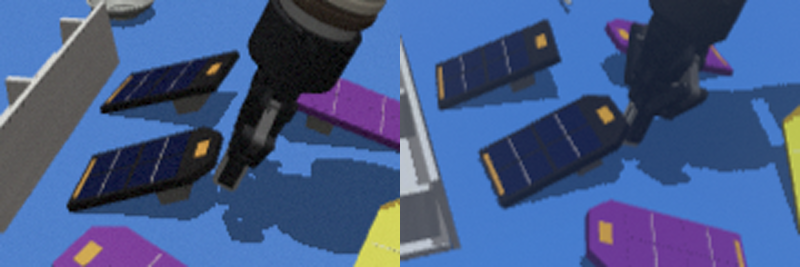

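The fingertip is at the lip of the cut-corner panel, about (228,185) in the left half, and the spare hasn't been touched. Next I'll push the panel forward to the fence.

Request:
move_arm(
  offset=[
    [-0.11,0,0.053],
    [-0.11,0,0.053],
    [-0.11,0,0.053],
    [-0.11,0,0.053],
    [-0.11,0,0.053],
    [-0.11,0,0.053],
    [-0.11,0,0.053],
    [-0.11,0,0.053],
  ],
  delta_rot=[
    [0,0,0],
    [0,0,0],
    [0,0,0],
    [0,0,0],
    [0,0,0],
    [0,0,0],
    [0,0,0],
    [0,0,0],
  ],
)

```text
time_s: 7.98
position: [0.5381, 0.0115, 0.025]
tcp_rot: [0.064, 0.974, -0.014, 0.216]
ft_force: [-0.8, -0.9, 0.3]
finger_gap: -0.0002
finger_force: 0.3
```

Run:
```python
from go import *
need([-.111,.0845,.018],25)
a=grab('side','s4')['frame'][150:270,200:380]; b=grab('scene','c4')['frame'][150:270,210:390]
cv2.imwrite('pics/s4.png',np.hstack([cv2.resize(i,(400,267),interpolation=cv2.INTER_CUBIC) for i in(a,b)]))
```

```text
t 7.975 corner now F [-0.119   0.0844  0.017 ] F [-0.8 -0.9  0.3]
offset total (tool now) [-0.19  0.    0.06] rot total [-0.  0.  0.]
```

View pics/s4.png

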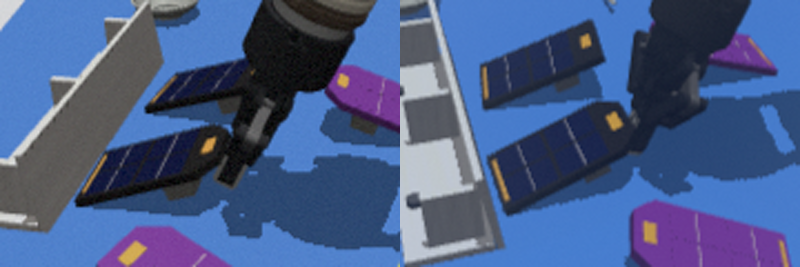

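The panel has slid to within a few mm of the fence, foot near (85,200) in the left half, and it's square. Next I'll push it home and follow the tipping arc.

Run:
```python
import numpy as np
n=17; t=np.linspace(0,1,n); ph=np.radians(9+88*t); r=.1065+.0115*t; ox=-.004-.005*t
P=np.stack([ox-r*np.cos(ph),r*np.sin(ph)],1); print((P*1e3).round(0).tolist())
D=np.diff(P,axis=0); b=np.radians(25)
print(np.stack([-np.cos(b)*D[:,0]-np.sin(b)*D[:,1],np.sin(b)*D[:,0]-np.cos(b)*D[:,1]],1).__truediv__(.04).round(2).tolist())
```

```text
[[-109.0, 17.0], [-108.0, 27.0], [-106.0, 37.0], [-103.0, 47.0], [-99.0, 56.0], [-94.0, 65.0], [-88.0, 74.0], [-82.0, 82.0], [-74.0, 90.0], [-66.0, 96.0], [-57.0, 102.0], [-48.0, 107.0], [-38.0, 111.0], [-27.0, 114.0], [-17.0, 116.0], [-6.0, 117.0], [5.0, 117.0]]
[[-0.13, -0.22], [-0.15, -0.21], [-0.17, -0.19], [-0.19, -0.17], [-0.21, -0.16], [-0.22, -0.13], [-0.24, -0.11], [-0.25, -0.09], [-0.26, -0.06], [-0.26, -0.04], [-0.27, -0.01], [-0.27, 0.01], [-0.27, 0.04], [-0.26, 0.07], [-0.26, 0.09], [-0.25, 0.12]]
```

Request:
move_arm(
  offset=[
    [-0.11,0,0.053],
    [-0.11,0,0.053],
    [0,0,0],
  ],
  delta_rot=[
    [0,0,0],
    [0,0,0],
    [0,0,0],
  ],
)

```text
time_s: 8.45
position: [0.5473, 0.0104, 0.0246]
tcp_rot: [0.064, 0.974, -0.014, 0.216]
ft_force: [-0.4, 1.1, 0.6]
finger_gap: 0.0001
finger_force: 0.6
```

Request:
move_arm(
  offset=[
    [-0.065,0,-0.11],
    [-0.065,0,-0.11],
    [-0.075,0,-0.105],
    [-0.075,0,-0.105],
    [-0.085,0,-0.095],
    [-0.085,0,-0.095],
    [-0.095,0,-0.085],
    [-0.095,0,-0.085],
  ],
  delta_rot=[
    [0,0,0],
    [0,0,0],
    [0,0,0],
    [0,0,0],
    [0,0,0],
    [0,0,0],
    [0,0,0],
    [0,0,0],
  ],
)

```text
time_s: 9.45
position: [0.5573, 0.009, 0.0646]
tcp_rot: [0.064, 0.974, -0.014, 0.216]
ft_force: [-0.1, 0.3, -0.3]
finger_gap: -0.0002
finger_force: 0.3
```

Run:
```python
from go import *
need([-.099,.0845,.056],25); print(status.state()['joint_pos'].round(2))
a=grab('side','s5')['frame'][150:270,200:380]; b=grab('scene','c5')['frame'][150:270,210:390]
cv2.imwrite('pics/s5.png',np.hstack([cv2.resize(i,(400,267),interpolation=cv2.INTER_CUBIC) for i in(a,b)]))
```

```text
t 9.45 corner now F [-0.0996  0.0845  0.0566] F [-0.1  0.3 -0.3]
offset total (tool now) [-0.01  0.    0.02] rot total [-0.  0.  0.]
[-0.22  0.09  2.13  0.08  0.48 -1.72]
```

View pics/s5.png

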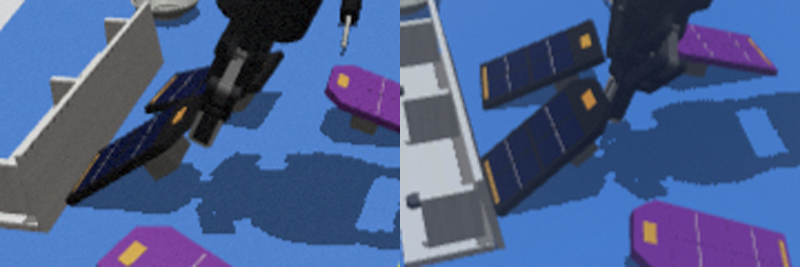

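The panel is tipping at about 35–40°, its foot is against the fence near (75,200) in the left half, and the spare hasn't moved. I'll continue the arc.

Request:
move_arm(
  offset=[
    [-0.105,0,-0.08],
    [-0.105,0,-0.08],
    [-0.11,0,-0.065],
    [-0.11,0,-0.065],
    [-0.12,0,-0.055],
    [-0.12,0,-0.055],
    [-0.125,0,-0.045],
    [-0.125,0,-0.045],
  ],
  delta_rot=[
    [0,0,0],
    [0,0,0],
    [0,0,0],
    [0,0,0],
    [0,0,0],
    [0,0,0],
    [0,0,0],
    [0,0,0],
  ],
)

```text
time_s: 10.55
position: [0.5822, 0.0057, 0.0979]
tcp_rot: [0.064, 0.974, -0.014, 0.216]
ft_force: [-0.3, 0.6, -1.2]
finger_gap: -0.0003
finger_force: 0.2
```

Request:
move_arm(
  offset=[
    [-0.13,0,-0.03],
    [-0.13,0,-0.03],
    [-0.13,0,-0.02],
    [-0.13,0,-0.02],
    [-0.135,0,-0.005],
    [-0.135,0,-0.005],
    [-0.135,0,0.005],
    [-0.135,0,0.005],
  ],
  delta_rot=[
    [0,0,0],
    [0,0,0],
    [0,0,0],
    [0,0,0],
    [0,0,0],
    [0,0,0],
    [0,0,0],
    [0,0,0],
  ],
)

```text
time_s: 11.55
position: [0.6187, 0.0009, 0.1193]
tcp_rot: [0.064, 0.974, -0.014, 0.216]
ft_force: [-0.8, 0.8, -0.3]
finger_gap: 0.0001
finger_force: 0.1
```

Run:
```python
from go import *
need([.002,.0845,.117],25); print(status.state()['joint_pos'].round(2))
a=grab('side','s6')['frame'][130:270,180:390]; b=grab('scene','c6')['frame'][130:270,190:400]
cv2.imwrite('pics/s6.png',np.hstack([cv2.resize(i,(400,267),interpolation=cv2.INTER_CUBIC) for i in(a,b)]))
```

```text
t 11.55 corner now F [-0.0376  0.0846  0.1113] F [-0.8  0.8 -0.3]
offset total (tool now) [-0.96 -0.    0.29] rot total [-0.  0.  0.]
[-0.21  0.14  1.95  0.06  0.62 -1.69]
```

View pics/s6.png

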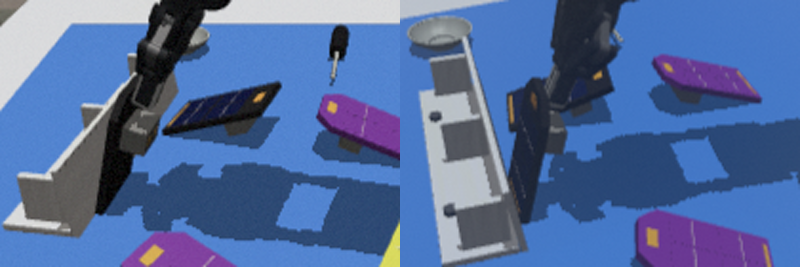

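The panel is at roughly 75°, with the fingertip on its underside above the box and its foot at the fence. The spare hasn't moved. I'll do the last stretch slowly and watch the force.

Request:
move_arm(
  offset=[
    [-0.135,0,0.02],
    [-0.135,0,0.02],
    [-0.13,0,0.035],
    [-0.13,0,0.035],
    [-0.13,0,0.045],
    [-0.13,0,0.045],
  ],
  delta_rot=[
    [0,0,0],
    [0,0,0],
    [0,0,0],
    [0,0,0],
    [0,0,0],
    [0,0,0],
  ],
)

```text
time_s: 12.4
position: [0.6505, -0.0033, 0.1253]
tcp_rot: [0.064, 0.974, -0.014, 0.216]
ft_force: [1.4, -0.5, 0.6]
finger_gap: -0.0
finger_force: 0.0
```

Request:
move_arm(
  offset=[
    [-0.06,0,0.03],
    [-0.06,0,0.03],
    [-0.06,0,0.03],
    [0,0,0],
  ],
  delta_rot=[
    [0,0,0],
    [0,0,0],
    [0,0,0],
    [0,0,0],
  ],
)

```text
time_s: 12.9
position: [0.6582, -0.0043, 0.1251]
tcp_rot: [0.064, 0.974, -0.014, 0.216]
ft_force: [0.6, -0.4, 0.7]
finger_gap: -0.0003
finger_force: 0.0
```

Run:
```python
from go import *
need([.004,.0845,.117],25)
```

```text
t 12.9 corner now F [0.0022 0.0846 0.1171] F [ 0.6 -0.4  0.7]
offset total (tool now) [-0.04 -0.    0.02] rot total [-0.  0.  0.]
```

Request:
move_arm(
  offset=[
    [-0.06,0,0.03],
    [-0.06,0,0.03],
    [-0.04,0,0.02],
    [0,0,0],
  ],
  delta_rot=[
    [0,0,0],
    [0,0,0],
    [0,0,0],
    [0,0,0],
  ],
)

```text
time_s: 13.4
position: [0.6653, -0.0053, 0.1249]
tcp_rot: [0.064, 0.974, -0.014, 0.216]
ft_force: [0.9, -0.2, -1.1]
finger_gap: -0.0002
finger_force: 0.0
```

Request:
move_arm(
  offset=[
    [0.1,0,-0.05],
    [0.2,0,-0.1],
    [0.4,0,-0.25],
    [0.6,0,-0.4],
    [0.6,0,-0.4],
    [0.6,0,-0.4],
    [0,0,0],
  ],
  delta_rot=[
    [0,0,0],
    [0,0,0],
    [0,0,0],
    [0,0,0],
    [0,0,0],
    [0,0,0],
    [0,0,0],
  ],
)

```text
time_s: 14.28
position: [0.5468, 0.0107, 0.1402]
tcp_rot: [0.064, 0.974, -0.014, 0.216]
ft_force: [1.3, -0.2, -0.8]
finger_gap: 0.0001
finger_force: 0.0
```

Run:
```python
from go import *
from fit import pt,W
c=grab('side','s7'); d=grab('scene','c7')
# predicted standing panel silhouette (98 deg, flush) vs dark pixels; box pixels separate
hull=[(-.008,y,0) for y in(.046,.126)]+[(.010,y,.129) for y in(.064,.108)]+[(-.008+.015,y,.111) for y in(.046,.126)]
old=cv2.imread('pics/side0.png').astype(int); 
for n,k in(('side',c),('scene',d)):
    f=k['frame']; q=np.array([proj(k,toW(h)) for h in hull]); H=cv2.convexHull(q.astype(np.float32)).astype(np.int32)
    m=np.zeros(f.shape[:2],np.uint8); cv2.fillConvexPoly(m,H,1)
    dark=(f.max(2)<70).astype(np.uint8)
    x,y,w,h=cv2.boundingRect(H); x-=25;y-=20;w+=50;h+=40
    sub=dark[y:y+h,x:x+w]; nn,lab,st,cen=cv2.connectedComponentsWithStats(sub)
    print(n,'pred bbox',x+25,y+20,w-50,h-40,'dark frac in hull',(dark&m).sum()/m.sum())
    for s in st[1:]:
        if s[4]>60: print('  comp',s[0]+x,s[1]+y,s[2],s[3],s[4])
p=np.array([.6247,-.1667,-.2778])
for n,k,o in(('side',c,'side0'),('scene',d,'scene0')):
    q=np.array([proj(k,W(p,pt(s,y,.008))) for s in(0,.13) for y in(-.04,.04)]).astype(np.float32)
    x,y,w,h=cv2.boundingRect(q); A=cv2.imread(f'pics/{o}.png',0)[y:y+h,x:x+w]; G=cv2.cvtColor(k['frame'],cv2.COLOR_BGR2GRAY)[y-8:y+h+8,x-8:x+w+8]
    r=cv2.matchTemplate(G,A,cv2.TM_CCOEFF_NORMED); print(n,'spare shift',np.array(cv2.minMaxLoc(r)[3])-8,r.max().round(3))
```

```text
panel [ 0.6289  0.0013 -0.1167] head [0.5073 0.0155 0.0438]
[[-0.8, 0.4], [-0.9, 1.2], [-0.5, 1.1], [1.3, 0.1], [-0.7, -1.5], [2.1, -0.5], [0.2, 0.8], [0.2, -0.7], [-0.3, -1.9]]
spare [ 0.6247 -0.1667 -0.2778] head [ 0.507  -0.1332  0.0438]
[[-0.4, 0.3], [-1.1, 0.6], [0.3, -0.4], [0.5, 0.8], [0.4, 0.4], [0.3, -1.0], [0.3, -0.3]]
fence [0.6818 0.0696 0.    ]
fence [ 0.6393 -0.2493 -0.    ]
fence [0.6812 0.0697 0.    ]
fence top [ 0.6487 -0.25    0.0735]
fence top [0.6959 0.0713 0.0735]
fence top [ 0.6481 -0.2482  0.0735]
fence top [0.6924 0.0716 0.0735]
side pred bbox 216 166 33 78 dark frac in hull 0.8885774351786966
  comp 213 167 35 76 1547
scene pred bbox 234 174 24 75 dark frac in hull 0.574468085106383
  comp 257 171 26 25 143
  comp 232 174 25 73 297
side spare shift [0 0] 0.903
scene spare shift [0 0] 0.899
```

Both views match a panel leaning flush on the fence to within about 3 px. The spare shows 0 px of shift, and the robot is clear. Handing in.

```bash
python3 -c "
from h import *
print(job.sign_off())"
```

```text
the job is handed in; nothing more can be done
None
```

The cut-corner panel stands upright on its foot edge, leaning against the fence, and the plain panel has not moved. I checked this in both camera images just before handing in at about 14 s; sign-off returned no verdict.

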